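# Jack up the desk shelf and hold it

## Task

Put the yellow spacer block that stands in the way back upright in its yellow-marked holder, then set the red jack flat on the desk with its saddle centred under the red dot on the wooden shelf's lift tab, and let go of it. Press the jack's handle all the way down once to bed the saddle, let it come all the way back up, then press it all the way down again and finish while still holding it down, with the shelf's edge carried by the jack alone. Touch neither the shelf nor the other things with the gripper, do not shove the shelf, keep the figurine on it standing, and leave the other things where they are.

Things in the scene. Friction and masses are not known exactly. Their poses are not given: they have to be found in the camera images.
- shelf: Loose light-wood desk shelf, 1.6 kg: board 200 x 380 mm on two end panels, open between; top 90 mm above the desk. Origin: centre of its underside. x points to its back (front edge x = -100 mm), y along its length, z up; the front faces the world's -y. A steel lift tab, 46 mm wide, sticks out 56 mm from mid front. Books (tops at 133 mm) are fixed at x -15..85, y -175..-25 mm.
- lift_point (a point): Centre of the lift tab's underside, straight below the red dot (30 mm wide) on its top: 65 mm above the desk, at shelf x = -128 mm, y = 0, 28 mm from the tab's outer edge. The tab is 8 mm thick. It is about 20 mm higher with the jack's handle fully down. Axes as the shelf's.
- jack: Loose red jack, 0.75 kg. Origin: underside of its base, below the tower's centre; x points to the toe with the saddle. Base 10 mm thick, y +-35, x -150..+90 mm. Tower topped by a white grip block, 30 mm across y, 34 along x, 76 to 116 mm above the desk; carry or slide it by that. Enter under the tab along the jack's x, set along the shelf's x, less than 10 mm above the desk.
- saddle_top (a point): Centre of the top of the jack's round steel saddle (36 mm across), at x = +60 mm on the jack, 50 mm above the desk with the handle up, so 15 mm below the tab. It rises 70 mm per rad of the handle, up to 35 mm. Axes as the jack's.
- pump (a joint): Angle of the jack's handle: 0 = up (its spring returns it there when let go), 0.5 = fully down (stop). It pivots on the jack at x = -12 mm, 65 mm above the desk; the press pad's middle lies 122 mm behind the pivot, 0.30 rad above level at joint 0 and 0.20 rad below level at 0.5.
- handle_pad (a point): Centre of the top face of the handle's black press pad (44 mm along the handle, 36 mm wide, 12 mm thick), behind the tower: about 127 mm behind the jack's origin and 107 mm above the desk with the handle up; about 133 mm behind and 47 mm above with it fully down. Pressing straight down on it takes about 2.5 N at first and up to about 10 N with the shelf's weight.
- block_yellow: Loose yellow spacer block, 30 x 30 x 60 mm, 60 g, standing on the desk in front of the lift tab where the jack has to go. Origin: centre of its underside, sides along x and y.
- holder_yellow: Fixed grey square holder with a yellow bar on the rack board, the yellow block's own place: outside 46 x 46 mm, 28 mm tall, walls and floor 5 mm, pocket 36 x 36 mm. Origin: centre of its underside, 6 mm above the desk; the pocket's floor is 5 mm above it. The coloured bar (20 mm tall, 14 mm deep) is on its -x side. Three such holders stand 85 mm apart along their y, in any order.
- holder_blue: The same holder with a blue bar, for the blue block.
- holder_green: The same holder with a green bar, for the green block.
- block_blue: Blue spacer block like the yellow one, standing in the blue holder. Leave it there.
- block_green: Green spacer block like the yellow one, standing in the green holder. Leave it there.
- figurine: Small white animal figurine, 65 mm tall, foot 38 mm across, loose on top of the shelf. Origin: centre of its underside.
- mouse: White computer mouse, 115 x 60 x 34 mm, on the desk. Leave it.
- flask: Black drinking flask, 68 mm across, 230 mm tall, standing on the desk. Leave it.
- earbud_case: White earbud case, 50 x 60 x 24 mm, on the desk. Leave it.
- stylus: White stylus pen, 165 mm long, 10 mm thick, on the desk. Leave it.
Mind the look-alikes: they are no part of the job. Leave any purple look-alike of the figurine alone. Of the things that look like the block_yellow, the smaller one is meant.

How it is judged:
On the way, in this order (a step that is already met when the one before it is completed fails the run):
1. the yellow block stands released in its yellow-marked holder (horizontal distance between block_yellow and holder_yellow below 0.008 m and z of block_yellow in the frame of holder_yellow between 0.002 and 0.009 m and angle between block_yellow's own z axis and vertical below 0.12 rad and contact force between the fingers and block_yellow below 0.2 N), for 0.2 s.
2. the jack stands flat and let go, handle up, its saddle under the red dot (horizontal distance between saddle_top and lift_point below 0.012 m and angle between jack's own z axis and vertical below 0.06 rad and height (world z) of jack below 0.004 m and value of joint pump below 0.1 rad and contact force between the fingers and jack below 0.3 N), for 0.2 s.
3. first full stroke: handle down and the shelf's edge lifted by the jack (horizontal distance between saddle_top and lift_point below 0.012 m and angle between jack's own z axis and vertical below 0.06 rad and height (world z) of jack below 0.004 m and value of joint pump above 0.42 rad and height (world z) of lift_point above 0.075 m and contact force between jack and shelf above 1.5 N), for 0.1 s.
4. the handle is back up and the shelf down (value of joint pump below 0.1 rad and height (world z) of lift_point below 0.069 m), for 0.1 s.
At the end, for the whole second after the job is handed in: Fingers press the jack (over 1 N), handle past 0.42 rad; jack flat, saddle within 12 mm of the lift point in plan, carrying the shelf (over 1.5 N), lift point over 75 mm high and still, fingers off the shelf; yellow block upright, fully down in the yellow holder; figurine standing (all of step 3 and horizontal distance between block_yellow and holder_yellow below 0.008 m and z of block_yellow in the frame of holder_yellow between 0.002 and 0.009 m and angle between block_yellow's own z axis and vertical below 0.12 rad and contact force between the fingers and jack above 1 N and contact force between the fingers and shelf below 0.2 N and linear speed of shelf below 0.02 m/s and angle between figurine's own z axis and vertical below 0.3 rad); the arm keeps its last pose, push and grip.
It fails at once if the shelf shoved more than 35 mm (distance of shelf from where it was at the start of the episode above 0.035 m).
It fails at once if the robot touches the shelf (contact force between any of the fingers, the arm and shelf above 1 N).
It fails at once if the figurine knocked over or off (angle between figurine's own z axis and vertical above 0.5 rad or height (world z) of figurine below 0.07 m).
It fails at once if another block (15 mm), the mouse, flask, earbud case or stylus (30 mm) moved from its place (distance of any of block_blue, block_green from where it was at the start of the episode above 0.015 m or distance of any of mouse, flask, earbud_case, stylus from where it was at the start of the episode above 0.03 m).
It fails at once if the fingers touch one of those things or the figurine (contact force between the fingers and block_blue above 1 N or contact force between the fingers and block_green above 1 N or contact force between the fingers and mouse above 1 N or contact force between the fingers and flask above 1 N or contact force between the fingers and earbud_case above 1 N or contact force between the fingers and stylus above 1 N or contact force between the fingers and figurine above 1 N).
It also fails if it takes over 72 s, if anything falls off the work surface, if the arm or the gripper's body presses on something with over 40 N, if the wrist force passes 120 N, or if a joint passes its speed limit or range.

## Robot

A 7-joint arm with a two-finger parallel gripper is mounted at the origin on the work surface. World frame = base frame: x ahead of the robot, y to its left, z up, the work surface at z = 0. Lengths are in m, angles in rad, forces in N, time in s.
With the tool pointing down it reaches from about 0.35 to 0.775 m from the base axis. Payload 3.1 kg.
Tool frame: the origin (TCP) lies between the finger pads; the fingertips stand 22 mm ahead of it and the grasp point (between the pads) lies 3 mm ahead of it; z points along the fingers, y is the line along which they close (so a half turn about z gives the same grasp; the last joint's range is limited). The gripper opens to 85 mm and grips with 20 to 120 N. Pads are 22 mm wide; open, the fingers measure 114 mm over their backs; the gripper's body (76 mm by 85 mm) begins 54 mm behind the grasp point. The pads swing forward as they close: fully open they stand 13 mm farther back than shut.
Start: joints at [-1.158, 0.311, 0.014, 1.512, -0.004, 1.319, -0.027], TCP at [0.242, 0.494, 0.253] pointing down, gripper open.
Joint ranges: [-2.7, 2.7], [-0.3, 1.91], [-1.27, 1.3], [0.12, 2.57], [-1.44, 4.58], [0.2, 2.03], [-3.05, 3.05]. Speed limits (rad/s): [2.79, 2.79, 3.14, 3.14, 3.14, 3.14, 3.14].

## Interface

Orientations are given as [roll, pitch, yaw] about the fixed x, y, z axes, in that order (R = Rz(yaw) Ry(pitch) Rx(roll)).
In Python, from bench import manip gives the robot as it stands.
- The arm moves only by the tool arm_command, never from a script. Its argument "increments" is one flat list of numbers, 5 for each row, row after row: the shift along the tool's x, y, z in cm, then the turn about the tool's z in degrees, then the opening, from -1 (shut) to 1 (fully open), so that 0 is half open. A call has 1 to 8 rows; each row shifts and turns the commanded pose from where the row before left it, along the tool's axes as they then stand; what a row does not reach is not made up. A row lasts 1/12 s, in which the tool goes at most 41.7 mm and 7.16 degrees, less where a joint would pass 70% of its speed; a pose out of reach is approached as far as the arm can. A call is refused whole if a number of a shift passes 4.17 or a number of a turn 7.16, either way. A call with a gripper value outside its range is refused whole. The fingers move at their own pace and stop on an object; the grip force is fixed at half the most. Time passes only in rows, so rows that do not move let the fingers close. It gives the time, the measured TCP pose, the force, the opening and the grip force at its end, in the units of the state.
- manip.state(): the state, without advancing time (a new reading comes with each control period).
- manip.snapshot(name): name is "side" or "top"; returns (picture, depth): 480x640x3 uint8, red, green, blue; 480x640 float32, m along the optical axis (not along the pixel's ray), 0 where there is no reading.
- manip.get_calibration(name): a dict with "fx", "fy", "cx", "cy" (pixels), "D" ([k1, k2, p1, p2, k3] as OpenCV has them; the pictures are not rectified), "extrinsics" (4x4, takes a point from world to camera coordinates). Camera axes: x right, y down, z forward; pixel columns grow to the right and rows downward; lengths in m; the calibration is good to about 2 mm. A picture is of the moment at which its call begins. get_calibration takes no time and is no camera call.
- manip.sign_off(): hands the job in; it is judged then, once.
The state is a dict: "clock": time; "qpos": joint angles; "joint_vel": joint speeds; "effort": joint torques, N m; "ee_pos": TCP position; "ee_rot": TCP orientation; "ft_force": force on the tool from outside, world axes, zero at the start; "moment": the same for the moment, N m; "finger_gap": finger opening in m; "grasp_force": force on a finger pad.
Only numpy, scipy, OpenCV 4.12 (cv2) and the standard library are available. Lean on these libraries where they do the work, as an engineer would, in place of code of your own. Each camera call takes 0.05 s, during which the arm holds its last target. There are 200 camera calls.

## Working session

There is one attempt and no reset: what is moved stays moved. The work goes in short steps, Python scripts to look and compute and a tool call to move; the robot and the scene stay as the last step left them, time stands still between calls to the robot, and variables do not carry over. Pictures are saved under pics/ and viewed, at most 11 in all, crops included, and the job is handed in when it is done.

Besides the shell and the picture viewer there is one more tool, called after "Call:" as name(argument=value, ...) on one line, values as JSON. arm_command: Moves the arm, as the interface text tells. Its arguments: {"type":"object","properties":{"increments":{"type":"array","items":{"type":"number"}}},"required":["increments"]}

```bash
mkdir -p pics; ls; python3 - <<'E'
from bench import manip
import cv2,numpy as np
for n in("side","top"):
    p,d=manip.snapshot(n); np.savez(f"{n}0.npz",p=p,d=d)
    cv2.imwrite(f"pics/{n}0.png",p[:,:,::-1])
    c=manip.get_calibration(n); E=np.array(c["extrinsics"]); print(n,{k:c[k] for k in("fx","fy","cx","cy","D")}); print((-E[:3,:3].T@E[:3,3]).round(3),E.round(3).tolist())
print(manip.state())
E
```

```text
pics
side {'fx': 457.28246877291025, 'fy': 457.28246877291025, 'cx': 324.5963962088709, 'cy': 235.86932510205568, 'D': array([0.03205228, 0.        , 0.        , 0.        , 0.        ])}
[0.354 0.858 0.66 ] [[-0.992, -0.121, 0.023, 0.44], [-0.082, 0.517, -0.852, 0.149], [0.091, -0.848, -0.523, 1.04], [0.0, 0.0, 0.0, 1.0]]
top {'fx': 572.7577496997812, 'fy': 572.7577496997812, 'cx': 319.8855037730401, 'cy': 237.34188330422742, 'D': array([-0.17660708,  0.        ,  0.        ,  0.        ,  0.        ])}
[ 0.326 -0.092  1.774] [[0.011, -1.0, -0.003, -0.09], [-0.996, -0.011, -0.091, 0.484], [0.091, 0.004, -0.996, 1.737], [0.0, 0.0, 0.0, 1.0]]
{'clock': 0.1, 'qpos': array([-1.1576862 ,  0.31165677,  0.01397815,  1.51287285, -0.00443835,
        1.3191841 , -0.02720396]), 'joint_vel': array([-1.07251383e-03, -3.24929496e-03,  1.33643678e-03, -3.43412314e-03,
        9.28473771e-05,  9.87822175e-04,  3.77938085e-05]), 'effort': array([ 3.93635210e-04, -3.80852222e+01,  1.46316024e-01, -2.31241643e+01,
        1.22200133e-02,  8.14305211e-03, -2.64694660e-05]), 'ee_pos': array([0.24131789, 0.49357452, 0.25233314]), 'ee_rot': array([-3.13950298e+00,  4.66599949e-05,  2.68685978e+00]), 'ft_force': array([ 0.78127394, -0.4098046 , -0.25852135]), 'moment': array([ 0.04178292,  0.03196904, -0.04097866]), 'grasp_force': 0.0, 'finger_gap': 0.08531944157113498}
```

View pics/top0.png

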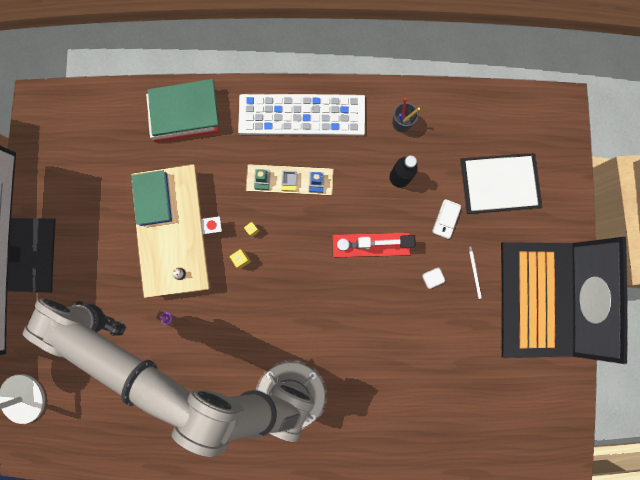

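View pics/side0.png

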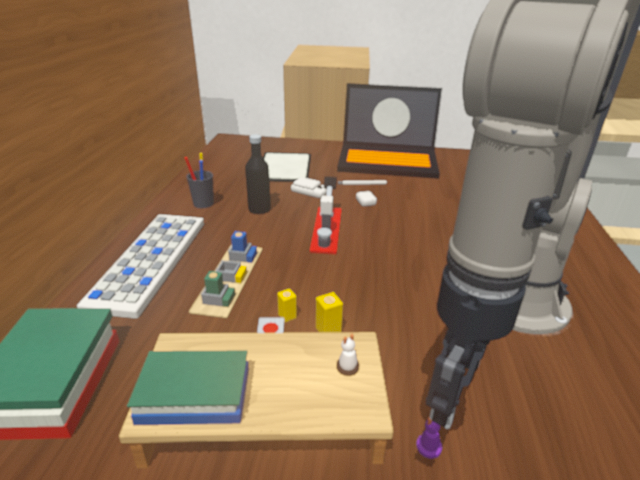

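Top view: the yellow candidates are the small block at (251,229), in front of the tab, and a larger one at (240,258). The same two appear in the side view at (287,305) and (329,313). I choose the smaller, at (251,229). The yellow holder is the empty middle one at (289,180), the red dot is at (211,225), and the jack runs from x=333 to 412 at row 245 with its saddle at (343,244).

```bash
cat > h.py <<'E'
from bench import manip
import cv2,numpy as np
def cal(n):
    c=manip.get_calibration(n);E=np.array(c["extrinsics"]);K=np.array([[c["fx"],0,c["cx"]],[0,c["fy"],c["cy"]],[0,0,1]]);return K,np.array(c["D"]),E
def ray(n,uv):
    K,D,E=cal(n);q=cv2.undistortPoints(np.float64(uv).reshape(-1,1,2),K,D).reshape(-1,2)
    d=np.c_[q,np.ones(len(q))]@E[:3,:3];return -E[:3,:3].T@E[:3,3],d
def plane(n,uv,z):
    o,d=ray(n,uv);return o+d*((z-o[2])/d[:,2])[:,None]
def tri(a,b):
    o1,d1=ray("top",a);o2,d2=ray("side",b);d1,d2=d1[0],d2[0]
    s=np.linalg.lstsq(np.c_[d1,-d2],o2-o1,rcond=None)[0];p,q=o1+s[0]*d1,o2+s[1]*d2;return (p+q)/2,np.linalg.norm(p-q)
def hsv(p):return cv2.cvtColor(p,cv2.COLOR_RGB2HSV)
def blobs(m,box,amin=8):
    x0,y0,x1,y1=box;k=np.zeros(m.shape,np.uint8);k[y0:y1,x0:x1]=m[y0:y1,x0:x1]>0
    n,l,s,c=cv2.connectedComponentsWithStats(k);return [(s[i,4],c[i].round(1),s[i,:4],l==i) for i in range(1,n) if s[i,4]>=amin]
R=lambda h,lo,hi:cv2.inRange(h,np.array(lo),np.array(hi))
E
python3 - <<'E'
from h import *
t=np.load("top0.npz")["p"];s=np.load("side0.npz")["p"]
a=cv2.resize(t[150:310,130:430],None,fx=2.6,fy=2.6,interpolation=cv2.INTER_CUBIC)
cv2.imwrite("pics/c_top.png",a[:,:,::-1])
b=cv2.resize(s[160:350,180:400],None,fx=3,fy=3,interpolation=cv2.INTER_CUBIC)
cv2.imwrite("pics/c_side.png",b[:,:,::-1])
for n,p,bx in(("top",t,(130,150,430,310)),("side",s,(180,160,400,400))):
    h=hsv(p)
    for nm,m in(("yel",R(h,(22,150,60),(33,255,255))),("yeltop",R(h,(22,120,215),(33,255,255))),("red",R(h,(0,180,120),(4,255,255))|R(h,(174,180,120),(180,255,255))),("blue",R(h,(105,130,50),(125,255,255))),("green",R(h,(60,70,40),(95,255,255)))):
        for a,c,st,_ in blobs(m,bx,15):print(n,nm,a,c,st)
E
```

```text
top yel 19 [254.  232.6] [251 230   7   6]
top yel 44 [243.9 260.3] [238 250  12  17]
top yeltop 56 [288.5 187.5] [282 186  14   4]
top yeltop 67 [250.3 228.2] [244 222  13  13]
top yeltop 120 [238.2 258.1] [230 250  17  17]
top blue 29 [166.8 186.4] [165 173   4  28]
top blue 70 [315.9 178.4] [312 172  10  12]
top blue 61 [316. 189.] [310 187  13   5]
top blue 55 [158.7 220.8] [139 211  33  14]
top green 1589 [149.8 197.3] [132 171  37  53]
top green 78 [260.9 176.3] [256 170  10  12]
top green 60 [261.  186.3] [255 184  14   5]
side yel 134 [240.3 273.8] [235 266  12  17]
side yel 487 [286.7 304.7] [277 288  20  34]
side yel 890 [328.5 313.6] [316 292  27  40]
side yeltop 68 [240.6 270.4] [236 265  11  12]
side yeltop 113 [286.1 294.7] [278 289  17  12]
side yeltop 214 [329.  300.8] [317 293  25  16]
side red 37 [190.2 169.3] [186 160   9  19]
side red 595 [326.7 233.7] [310 208  31  46]
side red 61 [270.  327.1] [264 324  13   7]
side blue 25 [182.4 232.6] [180 231   6   5]
side blue 130 [237.9 242. ] [232 233  13  17]
side blue 67 [250.7 253.3] [247 247   8  14]
side green 47 [213.3 277.8] [206 273  15   9]
side green 64 [227.7 294.3] [223 289  10  12]
side green 2182 [202.3 375.7] [180 352  51  48]
```

View pics/c_top.png

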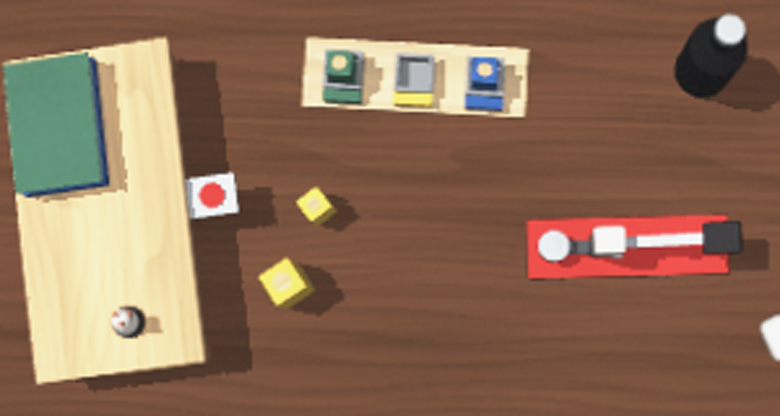

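View pics/c_side.png

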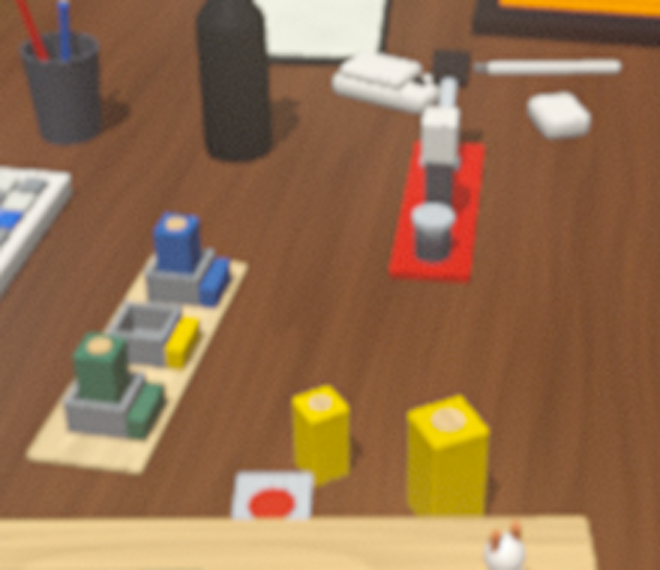

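Crop: the small yellow block (crop 315,205) stands in front of the tab, and the bigger decoy (285,282) is beside it. The middle holder has the yellow bar and is empty. The jack's saddle faces the shelf.

```bash
python3 - <<'E'
from h import *
t=np.load("top0.npz")["p"];s=np.load("side0.npz")["p"];ht=hsv(t);hs=hsv(s)
np.set_printoptions(precision=4,suppress=True)
def rect(mask,z,n="top"):
    c=max(cv2.findContours(mask.astype(np.uint8),0,1)[0],key=cv2.contourArea).reshape(-1,2)
    P=plane(n,c,z)[:,:2]*1000;r=cv2.minAreaRect(P.astype(np.float32));return np.array(r[0])/1000,r[1],r[2]
# yellow block top via disc hole in both views
def disc(p,x0,y0,x1,y1,tag):
    c=hsv(p)[y0:y1,x0:x1].astype(int);print(tag);print(c[...,1])
for bx,nm in(((240,218,262,240),"small"),((226,246,256,272),"big")):
    m=R(ht,(15,70,140),(36,255,255));b=max(blobs(m,bx),key=lambda b:b[0]);print(nm,b[0],b[1],rect(b[3],.06))
# jack base
m=R(ht,(0,150,110),(8,255,255))|R(ht,(172,150,110),(180,255,255))
for b in blobs(m,(320,225,430,265),10):print("jackred",b[0],b[1],b[2])
k=np.zeros(m.shape,np.uint8);k[225:265,320:420]=m[225:265,320:420]
c=cv2.findNonZero(k).reshape(-1,2);P=plane("top",c,.01)[:,:2]*1000;r=cv2.minAreaRect(P.astype(np.float32));print("base",np.array(r[0])/1000,r[1],r[2])
for b in blobs(m,(195,210,225,240),5):print("dot",b[0],b[1],plane("top",b[1],.073))
w=R(ht,(0,0,170),(180,60,255))
for b in blobs(w,(330,230,400,262),8):print("white",b[0],b[1],b[2],plane("top",b[1],.116),plane("top",b[1],.05))
b=max(blobs(w|m,(200,212,224,238),8),key=lambda b:b[0]);print("tab",b[0],b[1],b[2],rect(b[3],.073))
bk=R(ht,(0,0,0),(180,255,55))
for b in blobs(bk,(385,228,425,262),10):print("pad",b[0],b[1],b[2],plane("top",b[1],.107))
# shelf front edge: wood->dark rows
wd=R(ht,(12,40,150),(30,170,255))
b=max(blobs(wd,(125,155,215,305),50),key=lambda b:b[0]);xs=[];ys=[]
for y in list(range(175,212))+list(range(242,285)):
    x=np.where(b[3][y])[0].max();xs.append(x+.5);ys.append(y)
P=plane("top",np.c_[xs,ys],.09);f=np.polyfit(P[:,0],P[:,1],1);print("edge dy/dx",f,np.std(P[:,1]-np.polyval(f,P[:,0])))
# holders
for nm,lo,hi,bx in(("b",(105,120,40),(125,255,255),(300,165,330,184)),("g",(60,60,30),(95,255,255),(250,165,275,182))):
    for b in blobs(R(ht,lo,hi),bx):print("blk",nm,b[0],b[1],b[2],plane("top",b[1],.071))
for nm,uv in(("ybar",(288.5,187.5)),("bbar",(316,189)),("gbar",(261,186.3))):print(nm,plane("top",uv,.026))
print("rack",rect(max(blobs(wd,(240,158,340,200),50),key=lambda b:b[0])[3],.006))
for nm,uv,z in(("ybar",(240.6,270.4),.026),("small",(286.1,294.7),.06),("dot",(270,327.1),.073)):print("side",nm,plane("side",uv,z))
E
```

```text
small 114 [250.2 228.1] (array([0.5078, 0.1263]), (32.98468780517578, 32.59663391113281), 37.97268295288086)
big 200 [238.  257.8] (array([0.4175, 0.1611]), (44.376895904541016, 44.030845642089844), 33.22856903076172)
jackred 1148 [370.5 245.3] [332 232  79  25]
base [ 0.4667 -0.2432] (71.59521484375, 240.7127685546875) 2.0586905479431152
dot 58 [211.1 224.5] [[0.5159 0.2428 0.073 ]]
white 120 [364.1 241.6] [358 237  13  10] [[ 0.4657 -0.2139  0.116 ]] [[ 0.4712 -0.2187  0.05  ]]
white 109 [342.6 244.1] [337 239  12  11] [[ 0.4577 -0.1514  0.116 ]] [[ 0.463  -0.1537  0.05  ]]
white 106 [387. 242.] [375 240  25   5] [[ 0.4652 -0.2807  0.116 ]] [[ 0.4708 -0.2882  0.05  ]]
tab 251 [211.7 224.7] [203 216  19  18] (array([0.5153, 0.2415]), (46.85660934448242, 53.94771957397461), 8.666749000549316)
edge dy/dx [0.1508 0.1927] 0.0008793590992786401
blk b 75 [315.9 178.1] [311 172  11  12] [[ 0.6603 -0.071   0.071 ]]
blk g 84 [261.1 176.2] [256 170  11  12] [[0.6648 0.095  0.071 ]]
ybar [[0.6388 0.014  0.026 ]]
bbar [[ 0.6349 -0.0711  0.026 ]]
gbar [[0.6418 0.0995 0.026 ]]
rack (array([0.669, 0.014]), (272.8837890625, 85.30957794189453), 87.47527313232422)
side ybar [[0.6407 0.014  0.026 ]]
side small [[0.5095 0.128  0.06  ]]
side dot [[0.5173 0.2408 0.073 ]]
```

```bash
python3 - <<'E'
from h import *
t=np.load("top0.npz")["p"];s=np.load("side0.npz")["p"]
a=cv2.resize(t[160:200,240:340],None,fx=7,fy=7,interpolation=cv2.INTER_CUBIC)
b=cv2.resize(s[225:310,185:275],None,fx=7,fy=7,interpolation=cv2.INTER_CUBIC)
o=np.zeros((280+0,700,3),np.uint8);o[:]=a
cv2.imwrite("pics/rackt.png",o[:,:,::-1]);cv2.imwrite("pics/racks.png",b[:,:,::-1])
E
```

```text
(no output)
```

View pics/rackt.png

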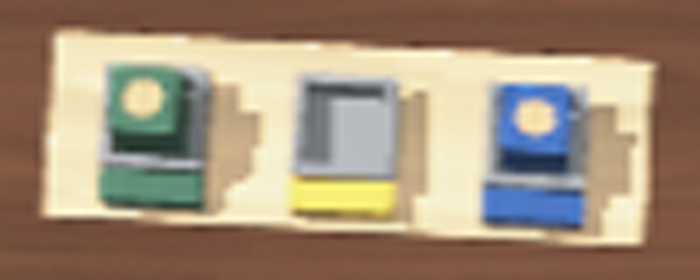

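The rack crop shows the empty pocket spanning about (282.6..296.7, 170.7..185.4) px. All sizes match the description: jack base 240x72 mm, tab 47x54 mm, block about 32 mm. The dot is at about (0.516, 0.242), and the yellow block at (0.5085, 0.1275) with its sides at about 38°. I'll move above the block now.

Call:
arm_command(increments=[0,0,0,6.5,1,0,0,0,6.5,1,0,0,0,6.5,1,0,0,0,6.4,1,-3,-0.1,0,0,1,-3.5,-0.1,0,0,1,-3.5,-0.1,0,0,1,-3.5,-0.1,0,0,1])

```text
clock: 0.77
ee_pos: [0.322, 0.3839, 0.2527]
ee_rot: [-3.141, 0.0, 2.236]
ft_force: [0.1, 1.0, 0.7]
finger_gap: 0.0854
grasp_force: 0.0
```

Call:
arm_command(increments=[-3.5,-0.1,0,0,1,-3.5,-0.1,0,0,1,-3.5,-0.1,0,0,1,-3.5,-0.1,0,0,1,-3.5,-0.1,0,0,1,-3.5,-0.1,0,0,1,-3.5,-0.1,0,0,1,-3.5,-0.1,0,0,1])

```text
clock: 1.43
ee_pos: [0.4883, 0.1583, 0.253]
ee_rot: [-3.141, -0.0, 2.235]
ft_force: [1.3, 0.3, 0.4]
finger_gap: 0.0852
grasp_force: 0.0
```

```bash
cat > go.py <<'E'
import sys
from h import *
def go(x,y,z,yaw):
    s=manip.state();p=s["ee_pos"];r=s["ee_rot"];d=np.array([x,y,z])-p
    from scipy.spatial.transform import Rotation as Q
    a=np.radians(yaw);Rt=Q.from_euler('xyz',[np.pi,0,a]).as_matrix()
    t=Rt.T@d*100
    print("t",round(s["clock"],2),"pos",p.round(4),"rot",np.degrees(r).round(2),"| turn",round(-(yaw-np.degrees(r[2])),2),"then(at final yaw) cm",t.round(2),"F",s["ft_force"].round(1),"gap",round(s["finger_gap"],4),"g",round(s["grasp_force"],1))
if __name__=="__main__":go(*map(float,sys.argv[1:]))
E
python3 go.py .5085 .1275 .050 128; python3 - <<'E'
from h import *
print(plane("top",[(289.2,177.6)],.034))
s=np.load("side0.npz")["p"];h=hsv(s)
m=R(h,(15,60,190),(36,255,255));
for b in blobs(m,(272,284,302,304),10):
    c=max(cv2.findContours(b[3].astype(np.uint8),0,1)[0],key=cv2.contourArea).reshape(-1,2)
    P=plane("side",c,.06)[:,:2]*1000;print(b[0],b[1],cv2.minAreaRect(P.astype(np.float32)))
E
```

```text
t 1.43 pos [0.4883 0.1583 0.253 ] rot [-1.7997e+02 -2.0000e-02  1.2806e+02] | turn 0.06 then(at final yaw) cm [-3.67 -0.31 20.3 ] F [1.3 0.3 0.4] gap 0.0852 g 0.0
[[0.66837331 0.01193461 0.034     ]]
166 [286.2 294.9] ((508.98248291015625, 128.19139099121094), (33.05258560180664, 35.1274299621582), 37.34575271606445)
```

Call:
arm_command(increments=[-1.9,-0.1,0,0,1,-1.8,-0.2,2,0,1,0,0,3.5,0,1,0,0,3.5,0,1,0,0,3.5,0,1,0,0,3,0,1,0,0,0,0,1])

```text
clock: 2.02
ee_pos: [0.5024, 0.1276, 0.0918]
ee_rot: [-3.128, -0.005, 2.235]
ft_force: [-1.6, -0.2, -0.9]
finger_gap: 0.0855
grasp_force: 0.0
```

```bash
python3 go.py .5088 .1277 .050 128
```

```text
t 2.02 pos [0.5024 0.1276 0.0918] rot [-179.2    -0.3   128.04] | turn 0.04 then(at final yaw) cm [-0.38  0.51  4.18] F [-1.6 -0.2 -0.9] gap 0.0855 g 0.0
```

Call:
arm_command(increments=[0,0,0,0,1,0,0,0,0,1,0,0,0,0,1])

```text
clock: 2.27
ee_pos: [0.5104, 0.1294, 0.1008]
ee_rot: [3.137, 0.002, 2.235]
ft_force: [0.2, -0.1, -0.1]
finger_gap: 0.0852
grasp_force: 0.0
```

```bash
python3 go.py .5088 .1277 .050 128
```

```text
t 2.27 pos [0.5104 0.1294 0.1008] rot [1.7973e+02 1.0000e-01 1.2805e+02] | turn 0.05 then(at final yaw) cm [-0.03 -0.23  5.08] F [ 0.2 -0.1 -0.1] gap 0.0852 g 0.0
```

Call:
arm_command(increments=[0,-0.1,1,0,1,0,-0.1,1,0,1,0,0,1,0,1,0,0,1,0,1,0,0,0.6,0,1,0,0,0.2,0,1,0,0,0,0,1,0,0,0,0,1])

```text
clock: 2.93
ee_pos: [0.5069, 0.1276, 0.0502]
ee_rot: [-3.142, 0.0, 2.235]
ft_force: [0.7, -0.9, 0.3]
finger_gap: 0.0856
grasp_force: 0.0
```

```bash
python3 go.py .5088 .1277 .050 128
```

```text
t 2.93 pos [0.5069 0.1276 0.0502] rot [-1.8000e+02  1.0000e-02  1.2804e+02] | turn 0.04 then(at final yaw) cm [-0.11  0.15  0.02] F [ 0.7 -0.9  0.3] gap 0.0856 g 0.0
```

Close on it, then check, then lift.

Call:
arm_command(increments=[-0.1,0.1,0,0,0,0,0,0,0,-0.2,0,0,0,0,-0.5,0,0,0,0,-1,0,0,0,0,-1,0,0,0,0,-1,0,0,0,0,-1,0,0,0,0,-1])

```text
clock: 3.6
ee_pos: [0.5087, 0.1276, 0.0507]
ee_rot: [3.141, 0.0, 2.235]
ft_force: [0.5, 0.4, 3.5]
finger_gap: 0.029
grasp_force: 60.1
```

Call:
arm_command(increments=[0,0,0,0,-1,0,0,-0.5,0,-1,0,0,-1.5,0,-1,0,0,-2,0,-1,0,0,-2,0,-1,0,0,-1,0,-1,0,0,0,0,-1,0,0,0,0,-1])

```text
clock: 4.27
ee_pos: [0.508, 0.1276, 0.1202]
ee_rot: [3.141, -0.0, 2.235]
ft_force: [-0.5, -0.8, -0.4]
finger_gap: 0.0294
grasp_force: 59.9
```

```bash
python3 go.py .6684 .0122 .12 87.6
```

```text
t 4.27 pos [0.508  0.1276 0.1202] rot [ 1.7999e+02 -1.0000e-02  1.2805e+02] | turn 40.45 then(at final yaw) cm [-10.86  16.51   0.02] F [-0.5 -0.8 -0.4] gap 0.0294 g 59.9
```

Call:
arm_command(increments=[0,0,-1,6.7,-1,0,0,-1,6.7,-1,0,0,-1,6.75,-1,0,0,0,6.75,-1,0,0,0,6.75,-1,0,0,0,6.75,-1,0,0,0,0,-1])

```text
clock: 4.85
ee_pos: [0.5069, 0.1273, 0.1485]
ee_rot: [-3.138, 0.002, 1.528]
ft_force: [-0.4, 0.1, -1.0]
finger_gap: 0.029
grasp_force: 59.8
```

Call:
arm_command(increments=[-1,1.5,0,0,-1,-1.8,2.7,0,0,-1,-1.8,2.7,0,0,-1,-1.8,2.7,0,0,-1,-1.8,2.7,0,0,-1,-1.6,2.6,0,0,-1,-1,1.5,0,0,-1,0,0,0,0,-1])

```text
clock: 5.52
ee_pos: [0.6693, 0.0074, 0.1481]
ee_rot: [-3.141, 0.005, 1.527]
ft_force: [0.1, -0.8, -0.5]
finger_gap: 0.0291
grasp_force: 59.8
```

Call:
arm_command(increments=[0,0,0,0,-1,0,0,0,0,-1,0,0,0,0,-1])

```text
clock: 5.77
ee_pos: [0.6665, 0.0146, 0.1495]
ee_rot: [-3.139, -0.001, 1.532]
ft_force: [0.5, 0.1, 0.1]
finger_gap: 0.0291
grasp_force: 59.8
```

```bash
python3 go.py .6684 .0122 .15 87.6; python3 - <<'E'
from h import *
p,d=manip.snapshot("side");np.savez("side1.npz",p=p,d=d)
b=cv2.resize(p[170:320,170:300],None,fx=4,fy=4,interpolation=cv2.INTER_CUBIC);cv2.imwrite("pics/s1.png",b[:,:,::-1])
E
```

```text
t 5.77 pos [0.6665 0.0146 0.1495] rot [-1.7987e+02 -8.0000e-02  8.7800e+01] | turn 0.2 then(at final yaw) cm [-0.23  0.2  -0.05] F [0.5 0.1 0.1] gap 0.0291 g 59.8
```

View pics/s1.png

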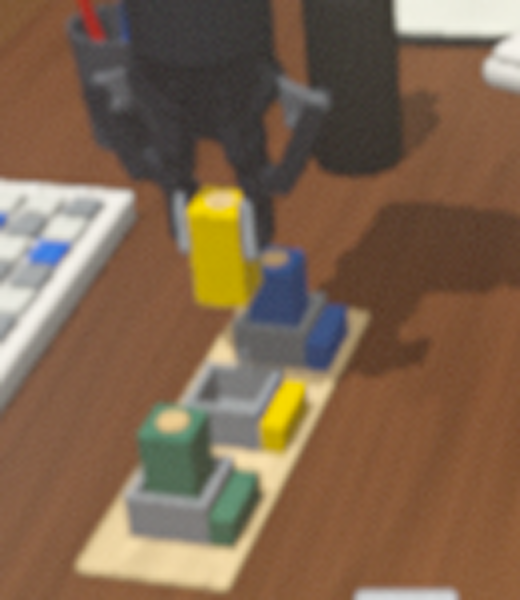

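```bash
python3 - <<'E'
from h import *
np.set_printoptions(precision=4,suppress=True)
f=lambda L:(np.array(L)+.5)/4-.5+[170,170]
print("rim far L,R, near L",plane("side",f([(207,367),(283,372),(184,404)]),.034))
p=np.load("side1.npz")["p"];h=hsv(p)
m=R(h,(20,130,60),(35,255,255));b=max(blobs(m,(210,205,240,255)),key=lambda b:b[0])
print(b[0],b[1],b[2])
for y in range(214,250,3):
    x=np.where(b[3][y])[0];print(y,x.min(),x.max(),end="; ")
for x in range(218,236,3):
    y=np.where(b[3][:,x])[0];print("col",x,y.min(),y.max(),end="; ")
print()
print("front bottom",plane("side",[(218.4,245.6),(226.5,246),(233.6,246.2)],.0995))
# reference: block's seated neighbours & bars in same view, now top face discs
d=R(h,(5,30,120),(22,140,255))
for bx in((215,215,232,226),(235,228,244,238),(206,268,220,280)):
    for q in blobs(d,bx,3):print("disc",bx,q[0],q[1],plane("side",q[1],.071 if bx[1]>220 else .1595))
for q in blobs(R(h,(20,130,120),(35,255,255)),(232,262,250,285)):print("ybar",q[0],q[1],plane("side",q[1],.02))
E
```

```text
rim far L,R, near L [[ 0.692  -0.004   0.034 ]
 [ 0.6463 -0.0057  0.034 ]
 [ 0.6933  0.0341  0.034 ]]
397 [224.3 232.6] [217 216  18  31]Traceback (most recent call last):
  File "<stdin>", line 9, in <module>
    return umr_minimum(a, axis, None, out, keepdims, initial, where)
ValueError: zero-size array to reduction operation minimum which has no identity
```

```bash
python3 - <<'E'
from h import *
np.set_printoptions(precision=4,suppress=True)
p=np.load("side1.npz")["p"];h=hsv(p)
m=R(h,(20,130,60),(35,255,255));b=max(blobs(m,(210,205,240,255)),key=lambda b:b[0])
for y in range(218,247,4):
    x=np.where(b[3][y])[0];print(y,x.min(),x.max(),end="; ")
for x in range(219,234,3):
    y=np.where(b[3][:,x])[0];print("col",x,y.min(),y.max(),end="; ")
print()
print("front bottom",plane("side",[(218.7,245.5),(226.,246.2),(233.5,246.5)],.0995))
d=R(h,(5,30,120),(22,150,255))
for bx in((215,215,232,226),(235,228,244,238),(206,268,220,280)):
    for q in blobs(d,bx,3):print("disc",bx,q[0],q[1],plane("side",q[1],.071 if bx[1]>220 else .1595))
for q in blobs(R(h,(20,130,120),(35,255,255)),(232,262,250,285)):print("ybar",q[0],q[1],plane("side",q[1],.02))
E
```

```text
218 218 230; 222 217 229; 226 217 229; 230 218 229; 234 217 230; 238 218 234; 242 218 233; 246 221 231; col 219 218 245; col 222 216 246; col 225 217 246; col 228 217 246; col 231 235 246; 
front bottom [[0.6818 0.0269 0.0995]
 [0.665  0.0272 0.0995]
 [0.6482 0.0258 0.0995]]
disc (215, 215, 232, 226) 8 [223.5 215.1] [[ 0.6757 -0.0068  0.1595]]
disc (215, 215, 232, 226) 19 [224.4 219.4] [[0.6678 0.0117 0.1595]]
disc (215, 215, 232, 226) 7 [230. 222.] [[0.6525 0.0208 0.1595]]
disc (235, 228, 244, 238) 15 [241. 229.] [[ 0.6679 -0.0974  0.071 ]]
disc (235, 228, 244, 238) 20 [237.8 234. ] [[ 0.669  -0.0728  0.071 ]]
disc (206, 268, 220, 280) 36 [210.2 269.3] [[0.6864 0.0797 0.071 ]]
disc (206, 268, 220, 280) 28 [212.8 274.8] [[0.6743 0.0982 0.071 ]]
ybar 151 [240.3 273.7] [[0.6405 0.0188 0.02  ]]
```

Call:
arm_command(increments=[0,0.1,0.8,0,-1,0,0,1.2,0,-1,0,0,1.2,0,-1,0,0,1,0,-1,0,0,0.5,0,-1,0,0,0,0,-1,0,0,0,0,-1,0,0,0,0,-1])

```text
clock: 6.48
ee_pos: [0.669, 0.0127, 0.1037]
ee_rot: [3.141, 0.0, 1.53]
ft_force: [1.1, -0.7, -1.3]
finger_gap: 0.0291
grasp_force: 59.8
```

```bash
python3 go.py .6682 .0148 .0625 87.6; python3 - <<'E'
from h import *
np.set_printoptions(precision=4,suppress=True)
for n in("top","side"):
    p,_=manip.snapshot(n);np.savez(n+"2.npz",p=p)
    if n=="side":
        b=cv2.resize(p[200:300,190:280],None,fx=6,fy=6,interpolation=cv2.INTER_CUBIC);cv2.imwrite("pics/s2.png",b[:,:,::-1])
E
```

```text
t 6.48 pos [0.669  0.0127 0.1037] rot [1.7994e+02 1.0000e-02 8.7640e+01] | turn 0.04 then(at final yaw) cm [ 0.21 -0.09  4.12] F [ 1.1 -0.7 -1.3] gap 0.0291 g 59.8
```

View pics/s2.png

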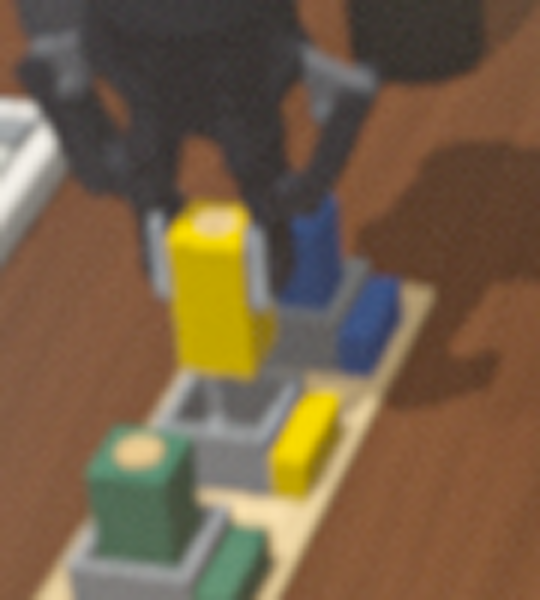

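```bash
python3 - <<'E'
from h import *
np.set_printoptions(precision=4,suppress=True)
f=lambda L:(np.array(L)+.5)/6-.5+[190,200]
print("rim FL FR BL BR",plane("side",f([(157,424),(268,440),(183,372),(300,380)]),.034))
print("front bottom L,R",plane("side",f([(178,366),(256,375)]),.0532))
p=np.load("side2.npz")["p"];h=hsv(p)
d=R(h,(5,30,120),(22,150,255))
for bx,z in(((218,232,232,242),.1132),((206,270,222,280),.071)):
    for q in blobs(d,bx,6):print("disc",bx,q[0],q[1],plane("side",q[1],z))
E
```

```text
rim FL FR BL BR [[ 0.6935  0.0326  0.034 ]
 [ 0.6487  0.0363  0.034 ]
 [ 0.6947 -0.0027  0.034 ]
 [ 0.6478 -0.0043  0.034 ]]
front bottom L,R [[0.6874 0.0201 0.0532]
 [0.6563 0.0214 0.0532]]
disc (218, 232, 232, 242) 8 [224.5 232. ] [[ 0.6788 -0.01    0.1132]]
disc (218, 232, 232, 242) 21 [225.4 236.4] [[0.671  0.0083 0.1132]]
disc (206, 270, 222, 280) 8 [206.6 271.1] [[0.6918 0.0873 0.071 ]]
disc (206, 270, 222, 280) 28 [212.8 274.8] [[0.6743 0.0982 0.071 ]]
```

The held block looks upright above the yellow holder, but about 4 to 5 mm towards -y of the pocket centre. I'll shift it, let the arm settle and recheck.

Call:
arm_command(increments=[0.2,0,0,0,-1,0.1,0,0,0,-1,0,0,0,0,-1,0,0,0,0,-1,0,0,0,0,-1,0,0,0,0,-1,0,0,0,0,-1,0,0,0,0,-1])

```text
clock: 7.25
ee_pos: [0.6687, 0.0157, 0.1033]
ee_rot: [-3.142, 0.0, 1.53]
ft_force: [0.0, 0.4, -0.1]
finger_gap: 0.0292
grasp_force: 59.8
```

```bash
cat > blk.py <<'E'
from h import *
np.set_printoptions(precision=4,suppress=True)
s=manip.state();p,_=manip.snapshot("side");h=hsv(p);np.savez("side3.npz",p=p);zb=s["ee_pos"][2]-.0505
print(s["ee_pos"],manip.state()["ee_pos"])
m=R(h,(20,130,60),(35,255,255));b=max(blobs(m,(205,205,240,285)),key=lambda b:b[0]);print(b[0],b[2])
for x in range(b[2][0]+3,b[2][0]+13,2):
    y=np.where(b[3][:,x])[0];print("botfront",plane("side",(x,y.max()+.5),zb)[0,:2],"topback",plane("side",(x,y.min()-.5),zb+.06)[0,:2])
d=R(h,(5,30,120),(22,150,255))
for q in blobs(d,(216,225,234,250),10):print("disc",q[0],q[1],plane("side",q[1],zb+.06))
E
python3 blk.py
```

```text
[0.6687 0.0157 0.1033] [0.6687 0.0158 0.1033]
375 [218 234  18  30]
botfront [0.6825 0.0225] topback [0.6835 0.0012]
botfront [0.6768 0.0257] topback [ 0.6804 -0.0037]
botfront [0.6711 0.0288] topback [ 0.6759 -0.0044]
botfront [0.6666 0.0282] topback [ 0.6702 -0.0009]
botfront [0.6621 0.0275] topback [ 0.667  -0.0058]
disc 56 [223.4 229.5] [[ 0.685  -0.0211  0.1128]]
disc 22 [225.4 237.3] [[0.6701 0.0114 0.1128]]
disc 14 [230.4 243.2] [[0.6518 0.0336 0.1128]]
disc 12 [217.3 244.2] [[0.6787 0.042  0.1128]]
```

Call:
arm_command(increments=[0,0,0.6,0,-1,0,0,0.8,0,-1,0,0,0.7,0,-1,0,0,0.4,0,-1,0,0,0.2,0,-1,0,0,0.1,0,-1,0,0,0,0,-1])

```text
clock: 7.88
ee_pos: [0.6686, 0.0158, 0.0749]
ee_rot: [-3.141, 0.0, 1.53]
ft_force: [0.0, -1.1, -0.1]
finger_gap: 0.0291
grasp_force: 59.8
```

No contact with the block 9 mm into the pocket, so I'll keep going.

Call:
arm_command(increments=[0,0,0.4,0,-1,0,0,0.4,0,-1,0,0,0.3,0,-1,0,0,0.1,0,-1,0,0,0,0,-1,0,0,0,0,-1,0,0,0,0,-1])

```text
clock: 8.47
ee_pos: [0.6689, 0.0158, 0.0635]
ee_rot: [3.141, 0.0, 1.53]
ft_force: [0.0, -0.2, -0.8]
finger_gap: 0.0297
grasp_force: 59.8
```

```bash
python3 blk.py
```

```text
[0.6689 0.0158 0.0635] [0.6689 0.0158 0.0636]
241 [219 249  15  22]
botfront [ 0.6913 -0.0003] topback [0.6845 0.0029]
botfront [ 0.6866 -0.001 ] topback [ 0.6812 -0.0019]
botfront [0.6807 0.0022] topback [ 0.6767 -0.0026]
botfront [0.676  0.0015] topback [ 0.6721 -0.0033]
botfront [0.6713 0.0008] topback [0.6663 0.0001]
disc 53 [225.5 245. ] [[ 0.6824 -0.0169  0.073 ]]
```

Call:
arm_command(increments=[0,0,0.1,0,-1,0,0,0.05,0,-1,0,0,0,0,-1,0,0,0,0,-0.2,0,0,0,0,0,0,0,0,0,0,0,0,0,0,0,0,0,0,0,0])

```text
clock: 9.18
ee_pos: [0.6688, 0.0158, 0.0619]
ee_rot: [3.141, -0.0, 1.53]
ft_force: [-0.2, -0.6, -0.1]
finger_gap: 0.0426
grasp_force: 0.0
```

Call:
arm_command(increments=[0,0,-0.3,0,0,0,0,-1,0,0,0,0,-2,0,0,0,0,-3,0,0,0,0,-3,0,0,0,0,-2,0,0,0,0,-0.7,0,0,0,0,0,0,0])

```text
clock: 9.85
ee_pos: [0.6703, 0.0155, 0.1852]
ee_rot: [3.135, -0.0, 1.53]
ft_force: [0.1, -0.8, -0.3]
finger_gap: 0.043
grasp_force: 0.0
```

```bash
python3 go.py .4656 -.2132 .2 92.1; python3 - <<'E'
from h import *
p,_=manip.snapshot("side");t,_=manip.snapshot("top")
a=cv2.resize(p[200:320,180:270],None,fx=5,fy=5,interpolation=cv2.INTER_CUBIC)
cv2.imwrite("pics/s4.png",a[:,:,::-1]);h=hsv(p)
for q in blobs(R(h,(5,30,120),(22,150,255)),(215,240,235,270),6):print("disc",q[0],q[1],plane("side",q[1],.071))
E
```

```text
t 9.85 pos [0.6703 0.0155 0.1852] rot [ 1.7965e+02 -2.0000e-02  8.7650e+01] | turn -4.45 then(at final yaw) cm [-22.1  -21.3   -1.48] F [ 0.1 -0.8 -0.3] gap 0.043 g 0.0
disc 247 [220.7 249.6] [[0.68839633 0.00094363 0.071     ]]
disc 15 [227.3 253.1] [[0.66901592 0.01275589 0.071     ]]
```

View pics/s4.png

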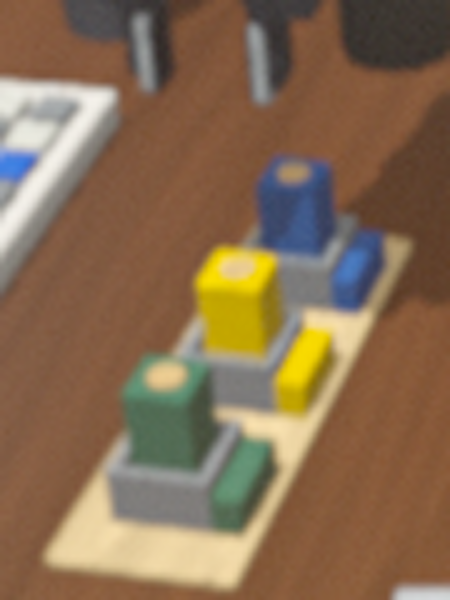

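The yellow block is seated upright with its disc centred at (0.669, 0.013), level with its neighbours. On to the jack.

Call:
arm_command(increments=[0,0,-0.5,-4.4,1,-1,-1,-0.5,0,1,-2,-2,-0.5,0,1,-2.6,-2.5,0,0,1,-2.6,-2.5,0,0,1,-2.6,-2.5,0,0,1,-2.6,-2.5,0,0,1,-2.6,-2.5,0,0,1])

```text
clock: 10.62
ee_pos: [0.5168, -0.15, 0.1945]
ee_rot: [-3.137, -0.001, 1.607]
ft_force: [0.2, -1.7, 0.4]
finger_gap: 0.0851
grasp_force: 0.0
```

Call:
arm_command(increments=[-2.6,-2.5,0,0,1,-2,-1.9,0,0,1,-1,-1,0,0,1,-0.5,-0.4,0,0,1,0,0,0,0,1,0,0,0,0,1,0,0,0,0,1,0,0,0,0,1])

```text
clock: 11.28
ee_pos: [0.4652, -0.2107, 0.1964]
ee_rot: [-3.142, -0.001, 1.61]
ft_force: [-1.0, -0.2, -0.3]
finger_gap: 0.0855
grasp_force: 0.0
```

```bash
python3 go.py .4656 -.2132 .097 92.1
```

```text
t 11.28 pos [ 0.4652 -0.2107  0.1964] rot [-1.800e+02 -3.000e-02  9.227e+01] | turn 0.17 then(at final yaw) cm [-0.25  0.03  9.94] F [-1.  -0.2 -0.3] gap 0.0855 g 0.0
```

Call:
arm_command(increments=[-0.2,0,1,0.2,1,0,0,2,0,1,0,0,2.2,0,1,0,0,2.2,0,1,0,0,1.5,0,1,0,0,0.8,0,1,0,0,0.2,0,1,0,0,0,0,1])

```text
clock: 11.95
ee_pos: [0.4638, -0.2144, 0.0973]
ee_rot: [-3.141, -0.0, 1.603]
ft_force: [0.0, -0.4, -0.1]
finger_gap: 0.0855
grasp_force: 0.0
```

Call:
arm_command(increments=[0,0,0,0,1,0,0,0,0,0.3,0,0,0,0,0,0,0,0,0,-0.2,0,0,0,0,-0.5,0,0,0,0,-1,0,0,0,0,-1,0,0,0,0,-1])

```text
clock: 12.62
ee_pos: [0.4656, -0.2147, 0.0986]
ee_rot: [3.138, 0.001, 1.603]
ft_force: [4.0, -0.0, 1.3]
finger_gap: 0.0292
grasp_force: 64.7
```

Call:
arm_command(increments=[0,0,0,0,-1,0,0,0,0,-1,0,0,-0.3,0,-1,0,0,-0.3,0,-1,0,0,0,0,-1,0,0,0,0,-1])

```text
clock: 13.12
ee_pos: [0.4612, -0.2139, 0.102]
ee_rot: [-3.136, -0.002, 1.603]
ft_force: [0.5, -0.3, -10.1]
finger_gap: 0.0295
grasp_force: 63.4
```

```bash
python3 go.py .5365 .1063 .103 98.6
```

```text
t 13.12 pos [ 0.4612 -0.2139  0.102 ] rot [-1.7969e+02 -1.1000e-01  9.1820e+01] | turn -6.78 then(at final yaw) cm [30.54 12.23 -0.1 ] F [  0.5  -0.3 -10.1] gap 0.0295 g 63.4
```

Call:
arm_command(increments=[0,0,-0.3,-2,-1,0,0,0,-2.8,-1,0.5,0.2,0,-2,-1,1,0.4,0,0,-1,1.5,0.6,0,0,-1,2,0.8,0,0,-1,2.5,1,0,0,-1,2.5,1,0,0,-1])

```text
clock: 13.78
ee_pos: [0.4879, -0.1078, 0.1063]
ee_rot: [-3.14, -0.001, 1.72]
ft_force: [0.2, 1.0, -10.1]
finger_gap: 0.0295
grasp_force: 63.4
```

Call:
arm_command(increments=[2.5,1,0,0,-1,2.5,1,0,0,-1,2.5,1,0,0,-1,2.5,1,0,0,-1,2.5,1,0,0,-1,2.5,1,0,0,-1,2,0.8,0,0,-1,1.5,0.6,0,0,-1])

```text
clock: 14.45
ee_pos: [0.5329, 0.0895, 0.106]
ee_rot: [-3.14, -0.003, 1.726]
ft_force: [0.6, 1.1, -10.2]
finger_gap: 0.0292
grasp_force: 63.4
```

Call:
arm_command(increments=[0.5,0.2,0,0,-1,0.5,0.2,0,0,-1,0,0,0,0,-1,0,0,0,0,-1,0,0,0,0,-1,0,0,0,0,-1])

```text
clock: 14.95
ee_pos: [0.5361, 0.0928, 0.1068]
ee_rot: [-3.141, 0.001, 1.719]
ft_force: [-1.3, -0.8, -9.5]
finger_gap: 0.0295
grasp_force: 63.4
```

```bash
python3 go.py .5365 .1063 .103 98.6;cat > jk.py <<'E'
from h import *
np.set_printoptions(precision=4,suppress=True)
import sys
z0=float(sys.argv[1])
t,_=manip.snapshot("top");h=hsv(t);np.savez("topj.npz",p=t)
s,_=manip.snapshot("side");np.savez("sidej.npz",p=s);hs=hsv(s)
m=R(h,(0,150,90),(8,255,255))|R(h,(172,150,90),(180,255,255))
for b in blobs(m,(200,200,330,275),8):print("red",b[0],b[1],b[2],plane("top",b[1],.073))
P=[]
for b in blobs(m,(215,200,330,275),8):P.append(np.argwhere(b[3])[:,::-1])
if P:
    r=cv2.minAreaRect((plane("top",np.vstack(P),.01+z0)[:,:2]*1000).astype(np.float32));print("base",r)
w=R(hs,(0,0,120),(180,70,255))
for b in blobs(w,(255,250,330,345),8):print("side white",b[0],b[1],b[2],plane("side",b[1],.05+z0),plane("side",b[1],.073))
m=R(hs,(0,150,90),(8,255,255))|R(hs,(172,150,90),(180,255,255))
for b in blobs(m,(255,240,330,345),8):print("side red",b[0],b[1],b[2],plane("side",b[1],.073))
E
python3 jk.py .007; python3 - <<'E'
from h import *
t=np.load("topj.npz")["p"];s=np.load("sidej.npz")["p"]
a=cv2.resize(t[195:275,195:315],None,fx=3.3,fy=3.3);b=cv2.resize(s[230:350,240:360],None,fx=3.3,fy=3.3)
o=np.zeros((400,800,3),np.uint8);o[:a.shape[0],:a.shape[1]]=a;o[:b.shape[0],400:400+b.shape[1]]=b[:400]
cv2.imwrite("pics/j5.png",o[:,:,::-1])
E
```

```text
t 14.95 pos [0.5361 0.0928 0.1068] rot [-1.7997e+02  5.0000e-02  9.8480e+01] | turn -0.12 then(at final yaw) cm [1.32 0.24 0.38] F [-1.3 -0.8 -9.5] gap 0.0295 g 63.4
red 157 [283.1 208.9] [269 204  41  11] [[0.5651 0.0263 0.073 ]]
red 524 [287.9 223.1] [264 215  49  17] [[0.5224 0.0111 0.073 ]]
red 58 [211.1 224.5] [207 221   9   8] [[0.5159 0.2428 0.073 ]]
base ((546.7390747070312, 17.845298767089844), (71.05366516113281, 148.6714630126953), 8.745050430297852)
side white 488 [276.  265.8] [265 250  22  30] [[0.5528 0.0259 0.057 ]] [[0.5475 0.048  0.073 ]]
side white 237 [274.8 304. ] [266 296  18  18] [[0.5271 0.1569 0.057 ]] [[0.5225 0.1755 0.073 ]]
side white 293 [270.7 323.8] [257 316  27  18] [[0.5224 0.215  0.057 ]] [[0.518 0.232 0.073]]
side red 653 [289.2 295.9] [283 260  13  71] [[0.4992 0.1466 0.073 ]]
side red 310 [264.5 296.6] [258 273  14  44] [[0.5478 0.1561 0.073 ]]
side red 95 [270.2 327.6] [264 324  14   8] [[0.5166 0.2421 0.073 ]]
```

View pics/j5.png

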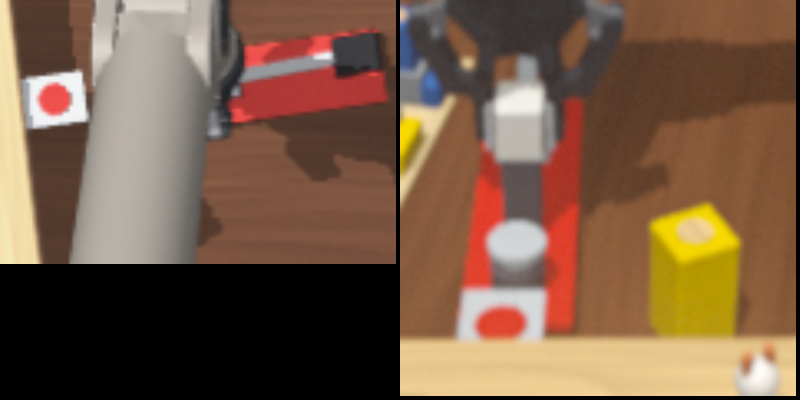

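The jack is straight at 98.7°, matching the shelf's 98.6°. The saddle is about 90 mm short of the dot at (0.516, 0.242) and about 3 mm off sideways. The decoy is well clear. Lower and slide in.

Call:
arm_command(increments=[0,0.2,0.2,0,-1,0,0.1,0.2,0,-1,0.5,0,0,0,-1,1,0,0,0,-1,1,0,0,0,-1,1,0,0,0,-1,1,0,0,0,-1,1,0,0,0,-1])

```text
clock: 15.72
ee_pos: [0.5306, 0.1517, 0.1028]
ee_rot: [3.142, -0.001, 1.723]
ft_force: [-0.4, 0.2, -10.2]
finger_gap: 0.0294
grasp_force: 63.4
```

Call:
arm_command(increments=[1,0,0,0,-1,1,0,0,0,-1,0.8,0,0,0,-1,0.4,0,0,0,-1,0.3,0,0,0,-1,0,0,0,0,-1,0,0,0,0,-1,0,0,0,0,-1])

```text
clock: 16.38
ee_pos: [0.526, 0.1829, 0.1028]
ee_rot: [3.142, 0.001, 1.72]
ft_force: [0.5, 0.8, -9.7]
finger_gap: 0.0293
grasp_force: 63.4
```

```bash
python3 go.py .5259 .1828 .098 98.6; python3 jk.py .005
```

```text
t 16.38 pos [0.526  0.1829 0.1028] rot [1.800e+02 6.000e-02 9.856e+01] | turn -0.04 then(at final yaw) cm [-0.01 -0.01  0.48] F [ 0.5  0.8 -9.7] gap 0.0293 g 63.4
red 728 [257.5 222.6] [233 206  51  30] [[0.523  0.1024 0.073 ]]
base ((536.1019897460938, 110.85558319091797), (70.84960174560547, 155.5950469970703), 8.726494789123535)
side white 20 [297.8 258.5] [294 256  10   6] [[ 0.5095 -0.0134  0.055 ]] [[0.5049 0.0125 0.073 ]]
side white 588 [271.4 294.9] [260 276  24  34] [[0.5409 0.1271 0.055 ]] [[0.5353 0.1488 0.073 ]]
side white 283 [271.2 323.7] [257 316  28  18] [[0.5221 0.2124 0.055 ]] [[0.5171 0.2316 0.073 ]]
side red 348 [287.3 310.1] [279 288  14  44] [[0.4948 0.1897 0.073 ]]
side red 93 [259.6 314.7] [255 304  11  28] [[0.5444 0.2104 0.073 ]]
side red 94 [270.1 327.6] [264 324  14   8] [[0.5168 0.2421 0.073 ]]
```

Call:
arm_command(increments=[0,0,0.2,0,-1,0,0,0.2,0,-1,0,0,0.1,0,-1,0,0,0,0,-1,0,0,0,0,-1,0,0,0,0,-1])

```text
clock: 16.98
ee_pos: [0.5261, 0.1839, 0.0986]
ee_rot: [3.141, -0.0, 1.721]
ft_force: [-0.2, -0.6, -1.0]
finger_gap: 0.0295
grasp_force: 64.5
```

Call:
arm_command(increments=[0,0,0.05,0,-1,0,0,0,0,-0.2,0,0,0,0,0,0,0,0,0,0.3,0,0,0,0,0.3,0,0,0,0,0.3,0,0,-0.5,0,0.3,0,0,-1,0,0.3])

```text
clock: 17.65
ee_pos: [0.5248, 0.1839, 0.1117]
ee_rot: [-3.139, 0.001, 1.722]
ft_force: [0.4, 0.5, -0.0]
finger_gap: 0.0555
grasp_force: 0.0
```

Call:
arm_command(increments=[0,0,-2,0,0.3,0,0,-2.5,0,0.3,0,0,-2,0,0.3,-1,0,-1,0,0.3,-2,0,0,0,0,-3,0,0,0,-1,-3,0,0,0,-1,-2,0,0,0,-1])

```text
clock: 18.32
ee_pos: [0.5425, 0.0706, 0.1878]
ee_rot: [3.141, 0.003, 1.718]
ft_force: [0.1, -0.8, -0.4]
finger_gap: 0.0072
grasp_force: 0.0
```

Call:
arm_command(increments=[-1,0,0,0,-1,-0.4,0,0,0,-1,0,0,0,0,-1,0,0,0,0,-1,0,0,0,0,-1])

```text
clock: 18.73
ee_pos: [0.5441, 0.0639, 0.1871]
ee_rot: [-3.141, -0.001, 1.725]
ft_force: [0.4, 0.5, -0.4]
finger_gap: 0.0003
grasp_force: 0.0
```

```bash
python3 go.py .5441 .0570 .135 98.6; python3 jk.py 0; python3 - <<'E'
from h import *
t=np.load("topj.npz")["p"];s=np.load("sidej.npz")["p"]
a=cv2.resize(t[195:275,195:315],None,fx=3.3,fy=3.3);b=cv2.resize(s[220:340,240:360],None,fx=3.3,fy=3.3)
o=np.zeros((400,800,3),np.uint8);o[:a.shape[0],:a.shape[1]]=a;o[:b.shape[0],400:400+b.shape[1]]=b[:400]
cv2.imwrite("pics/j6.png",o[:,:,::-1])
E
```

```text
t 18.73 pos [0.5441 0.0639 0.1871] rot [-1.7998e+02 -8.0000e-02  9.8840e+01] | turn 0.24 then(at final yaw) cm [-0.68 -0.11  5.21] F [ 0.4  0.5 -0.4] gap 0.0003 g 0.0
red 132 [277.9 221.4] [272 207  11  23] [[0.5272 0.0412 0.073 ]]
red 21 [222.3 216.2] [218 214  12   9] [[0.5413 0.2094 0.073 ]]
red 58 [211.1 224.5] [207 221   9   8] [[0.5159 0.2428 0.073 ]]
red 143 [218.4 234.1] [206 228  23  12] [[0.4871 0.2197 0.073 ]]
base ((531.9705810546875, 141.13552856445312), (70.67040252685547, 214.22802734375), 8.735943794250488)
side white 627 [272.  291.1] [263 263  18  50] [[0.5439 0.1084 0.05  ]] [[0.5368 0.1366 0.073 ]]
side white 283 [271.2 323.6] [257 316  28  18] [[0.5236 0.2068 0.05  ]] [[0.5172 0.2313 0.073 ]]
side red 136 [260.  308.5] [255 285  11  47] [[0.548  0.1928 0.073 ]]
side red 476 [286.5 305.2] [279 285  14  47] [[0.4991 0.1757 0.073 ]]
side red 95 [270.2 327.6] [264 324  14   8] [[0.5166 0.2421 0.073 ]]
```

View pics/j6.png

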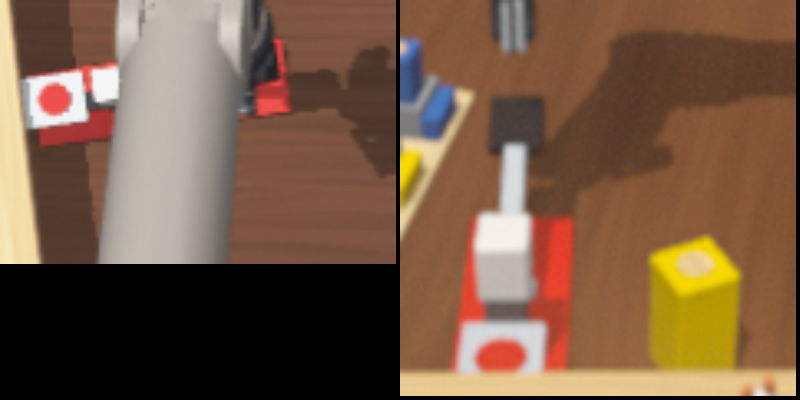

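The jack is flat and released, handle up, with its saddle at about (0.5166, 0.2428), within 1–2 mm of the dot. The shut fingertips are above the press pad. Press now.

Call:
arm_command(increments=[-0.4,-0.1,1,0.2,-1,-0.3,0,1.5,0,-1,0,0,1.5,0,-1,0,0,1,0,-1,0,0,0.2,0,-1,0,0,0,0,-1,0,0,0,0,-1])

```text
clock: 19.42
ee_pos: [0.5447, 0.0547, 0.1355]
ee_rot: [3.141, 0.0, 1.718]
ft_force: [-0.6, -0.0, -0.1]
finger_gap: 0.0003
grasp_force: 0.0
```

```bash
python3 go.py .5447 .0569 .070 98.6
```

```text
t 19.42 pos [0.5447 0.0547 0.1355] rot [179.97   0.    98.46] | turn -0.14 then(at final yaw) cm [0.22 0.03 6.55] F [-0.6 -0.  -0.1] gap 0.0003 g 0.0
```

Call:
arm_command(increments=[0.1,0,0.5,0,-1,0,0,0.7,0,-1,0,0,0.7,0,-1,0,0,0.7,0,-1,0,0,0.7,0,-1,0,0,0.7,0,-1,0,0,0,0,-1])

```text
clock: 20.0
ee_pos: [0.5453, 0.0538, 0.095]
ee_rot: [3.14, 0.002, 1.717]
ft_force: [0.1, -2.9, 7.4]
finger_gap: 0.0002
grasp_force: 3.7
```

Call:
arm_command(increments=[0,0,0.6,0,-1,0,0,0.6,0,-1,0,0,0.6,0,-1,0,0,0.4,0,-1,0,0,0,0,-1,0,0,0,0,-1])

```text
clock: 20.5
ee_pos: [0.5453, 0.0543, 0.0739]
ee_rot: [3.14, 0.001, 1.717]
ft_force: [-0.5, -2.2, 7.9]
finger_gap: -0.0001
grasp_force: 4.4
```

Call:
arm_command(increments=[0,0,0.3,0,-1,0,0,0.2,0,-1,0,0,0.1,0,-1,0,0,0,0,-1,0,0,0,0,-1])

```text
clock: 20.92
ee_pos: [0.5454, 0.0548, 0.0696]
ee_rot: [3.139, -0.0, 1.717]
ft_force: [-2.6, -1.8, 16.4]
finger_gap: 0.0002
grasp_force: 8.6
```

```bash
python3 go.py .5447 .0569 .070 98.6; python3 jk.py 0|grep -E "dot|red"
```

```text
t 20.92 pos [0.5454 0.0548 0.0696] rot [ 1.7987e+02 -2.0000e-02  9.8400e+01] | turn -0.2 then(at final yaw) cm [ 0.22 -0.03 -0.04] F [-2.6 -1.8 16.4] gap 0.0002 g 8.6
red 27 [236.1 214.6] [231 212   9   7] [[0.5466 0.1676 0.073 ]]
red 24 [220.1 218.2] [219 215   4   8] [[0.5352 0.2159 0.073 ]]
red 60 [209.5 224. ] [206 220   8   9] [[0.5174 0.2477 0.073 ]]
red 26 [280.5 225.2] [279 222   4   7] [[0.5158 0.0332 0.073 ]]
red 211 [221.4 233.4] [206 228  31  12] [[0.4893 0.2107 0.073 ]]
side red 51 [260.6 297.5] [259 285   4  22] [[0.5548 0.16   0.073 ]]
side red 391 [286.9 302.1] [281 285  12  40] [[0.5001 0.1663 0.073 ]]
side red 116 [269.6 319.4] [263 315  14  10] [[0.5227 0.2205 0.073 ]]
```

```bash
python3 - <<'E'
from h import *
print(tri((209.5,224.),(269.6,319.4)), tri((211.1,224.5),(270.2,327.6)))
t=np.load("topj.npz")["p"];h=hsv(t);m=R(h,(0,150,90),(8,255,255))|R(h,(172,150,90),(180,255,255))
P=np.vstack([np.argwhere(b[3])[:,::-1] for b in blobs(m,(214,200,330,275),8)])
r=cv2.minAreaRect((plane("top",P,.01)[:,:2]*1000).astype(np.float32));print(r)
c=cv2.boxPoints(r);print(c)
E
```

```text
(array([0.51576918, 0.24358663, 0.09424242]), np.float64(0.0016077971402099665)) (array([0.51615186, 0.24270843, 0.0735878 ]), np.float64(0.0006487687748746221))
((532.0287475585938, 143.3679656982422), (70.5072250366211, 216.6338348388672), 9.195425033569336)
[[479.91885  244.6593  ]
 [514.5375    30.809422]
 [584.1387    42.07663 ]
 [549.52     255.92651 ]]
```

The first stroke is complete: the dot rose from 73.6 to 94.2 mm and stayed aligned. Let the handle back up, gently.

Call:
arm_command(increments=[0,0,-0.8,0,-1,0,0,-0.8,0,-1,0,0,-0.9,0,-1,0,0,-0.9,0,-1,0,0,-0.9,0,-1,0,0,-0.9,0,-1,0,0,-0.9,0,-1,0,0,-0.9,0,-1])

```text
clock: 21.68
ee_pos: [0.5431, 0.0565, 0.137]
ee_rot: [-3.139, -0.001, 1.72]
ft_force: [0.0, -0.6, -0.2]
finger_gap: 0.0003
grasp_force: 0.0
```

Call:
arm_command(increments=[0,0,-0.8,0,-1,0,0,0,0,-1,0,0,0,0,-1,0,0,0,0,-1,0,0,0,0,-1,0,0,0,0,-1])

```text
clock: 22.18
ee_pos: [0.5438, 0.0553, 0.1446]
ee_rot: [-3.14, 0.0, 1.718]
ft_force: [0.6, 0.7, -0.8]
finger_gap: 0.0001
grasp_force: 0.0
```

```bash
cat >> jk.py <<'E'
d=lambda m,bx,n:max([b for b in blobs(m,bx,20)],key=lambda b:b[0])[1]
mt=R(h,(0,150,90),(8,255,255))|R(h,(172,150,90),(180,255,255))
print("DOT",tri(d(mt,(203,215,216,230),"t"),d(m,(262,308,278,335),"s")))
P=np.vstack([np.argwhere(b[3])[:,::-1] for b in blobs(mt,(214,200,330,275),8)])
c=cv2.boxPoints(cv2.minAreaRect((plane("top",P,.01)[:,:2]*1000).astype(np.float32)));print("BOX",c.tolist())
bk=R(hs,(0,0,0),(180,255,70))
for b in blobs(bk,(262,240,290,290),60):print("pad side",b[0],b[1],b[2])
E
python3 go.py .5447 .0569 .070 98.6; python3 jk.py 0|grep -E "DOT|BOX|pad"
```

```text
t 22.18 pos [0.5438 0.0553 0.1446] rot [-1.7991e+02  1.0000e-02  9.8430e+01] | turn -0.17 then(at final yaw) cm [0.15 0.12 7.46] F [ 0.6  0.7 -0.8] gap 0.0001 g 0.0
DOT (array([0.517 , 0.2375, 0.0756]), np.float64(0.00035591693094255857))
BOX [[480.47442626953125, 244.7664337158203], [502.0243835449219, 29.97634506225586], [558.3175659179688, 35.62425231933594], [536.767578125, 250.41433715820312]]
pad side 65 [276.2 253.3] [269 250  14   9]
```

```bash
python3 jk.py 0; python3 - <<'E'
from h import *
t=np.load("topj.npz")["p"];s=np.load("sidej.npz")["p"]
a=cv2.resize(t[195:275,195:315],None,fx=3.3,fy=3.3);b=cv2.resize(s[220:340,240:360],None,fx=3.3,fy=3.3)
o=np.zeros((400,800,3),np.uint8);o[:a.shape[0],:a.shape[1]]=a;o[:b.shape[0],400:400+b.shape[1]]=b[:400]
cv2.imwrite("pics/j7.png",o[:,:,::-1])
E
```

```text
red 72 [279.5 222.3] [277 214   6  16] [[0.5245 0.0363 0.073 ]]
red 59 [213.5 224.1] [210 220   8   9] [[0.5172 0.2355 0.073 ]]
red 168 [220.6 233.9] [207 228  27  12] [[0.4878 0.2131 0.073 ]]
base ((519.5675048828125, 138.8235626220703), (53.07957458496094, 213.2705841064453), 6.688766002655029)
side white 627 [272. 291.] [263 263  18  49] [[0.544  0.1081 0.05  ]] [[0.5369 0.1363 0.073 ]]
side white 278 [271.3 320.7] [258 314  27  17] [[0.5252 0.1987 0.05  ]] [[0.5187 0.2236 0.073 ]]
side red 113 [259.8 306.1] [256 285   9  44] [[0.5501 0.1859 0.073 ]]
side red 440 [286.7 303.8] [279 285  14  44] [[0.4995 0.1715 0.073 ]]
side red 91 [270.4 324.8] [264 321  14   8] [[0.5179 0.2347 0.073 ]]
DOT (array([0.517 , 0.2375, 0.0756]), np.float64(0.00035591693094255857))
BOX [[480.47442626953125, 244.7664337158203], [502.0243835449219, 29.97634506225586], [558.3175659179688, 35.62425231933594], [536.767578125, 250.41433715820312]]
pad side 70 [276.1 253.5] [269 250  14   9]
```

View pics/j7.png

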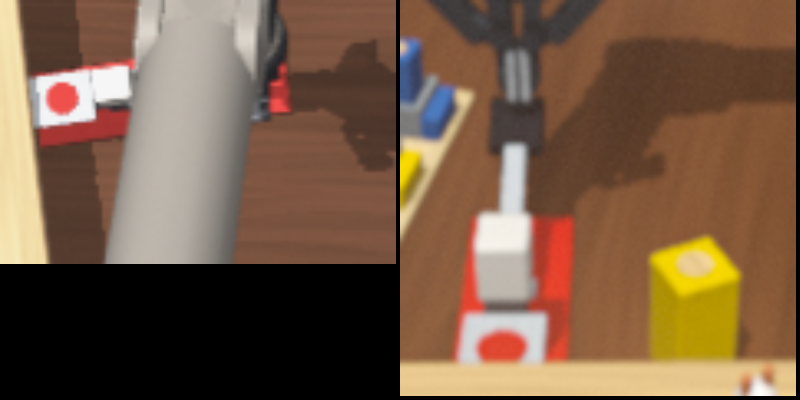

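The handle is back up and the jack hasn't moved. The shelf settled about 7 mm towards the robot's side, though: the dot moved from y=0.2428 to 0.2355. That leaves only about 5 mm of margin, so I'll slide the jack back about 7 mm by its grip block.

```bash
python3 - <<'E'
from h import *
print(tri((213.5,224.1),(270.4,324.8)))
E
python3 go.py .5257 .1840 .2 98.6
```

```text
(array([0.51742423, 0.2354167 , 0.07364671]), np.float64(0.0006509795201543303))
t 22.38 pos [0.5442 0.0554 0.1451] rot [-179.97    0.     98.44] | turn -0.16 then(at final yaw) cm [12.99  0.1  -5.49] F [-0.5 -0.1 -0.2] gap -0.0 g 0.0
```

Call:
arm_command(increments=[0,0,-2,0,-1,0,0,-2.5,0,-1,1,0,-1,0,-0.5,2,0,0,0,0.3,3,0,0,0,0.3,3,0,0,0,0.3,2.5,0.1,0,0,0.3,1,0.1,0,0,0.3])

```text
clock: 23.05
ee_pos: [0.5261, 0.186, 0.1998]
ee_rot: [-3.141, -0.004, 1.726]
ft_force: [-0.4, 1.0, -0.1]
finger_gap: 0.0551
grasp_force: 0.0
```

Call:
arm_command(increments=[0.5,0,0,0,0.3,0,0,0,0,0.3,0,0,0,0,0.3,0,0,0,0,0.3,0,0,0,0,0.3])

```text
clock: 23.47
ee_pos: [0.5277, 0.182, 0.2004]
ee_rot: [3.141, 0.001, 1.715]
ft_force: [0.7, 0.9, -0.7]
finger_gap: 0.0555
grasp_force: 0.0
```

```bash
python3 go.py .5257 .1840 .0985 98.7
```

```text
t 23.47 pos [0.5277 0.182  0.2004] rot [1.7998e+02 6.0000e-02 9.8240e+01] | turn -0.46 then(at final yaw) cm [ 0.23 -0.17 10.19] F [ 0.7  0.9 -0.7] gap 0.0555 g 0.0
```

Call:
arm_command(increments=[0.1,-0.1,1,-0.3,0.3,0,0,2,0,0.3,0,0,2.2,0,0.3,0,0,2.2,0,0.3,0,0,1.6,0,0.3,0,0,0.9,0,0.3,0,0,0.2,0,0.3,0,0,0,0,0.3])

```text
clock: 24.13
ee_pos: [0.5258, 0.1847, 0.0987]
ee_rot: [-3.141, 0.0, 1.723]
ft_force: [-0.1, -0.6, 0.2]
finger_gap: 0.0556
grasp_force: 0.0
```

Call:
arm_command(increments=[0,0,0,0,0.3,0,0,0,0,0,0,0,0,0,-0.2,0,0,0,0,-0.4,0,0,0,0,-1,0,0,0,0,-1,0,0,0,0,-1,0,0,0,0,-1])

```text
clock: 24.8
ee_pos: [0.5265, 0.1854, 0.1005]
ee_rot: [3.14, -0.001, 1.724]
ft_force: [-1.8, -0.5, 5.6]
finger_gap: 0.0296
grasp_force: 61.1
```

Call:
arm_command(increments=[-0.2,0,0,0,-1,-0.3,0,0,0,-1,-0.2,0,0,0,-1,0,0,0,0,-1,0,0,0,0,-1,0,0,0,0,-1,0,0,0,0,-1,0,0,0,0,-1])

```text
clock: 25.47
ee_pos: [0.5267, 0.1838, 0.1005]
ee_rot: [3.14, -0.007, 1.728]
ft_force: [-1.4, 7.9, 5.2]
finger_gap: 0.0292
grasp_force: 61.1
```

Call:
arm_command(increments=[0,0,-0.2,0,-1,0,0,-0.1,0,-1,0,0,-0.1,0,-1,0,0,0,0,-1,0,0,0,0,-1,0,0,0,0,-1])

```text
clock: 25.97
ee_pos: [0.5265, 0.1775, 0.1023]
ee_rot: [-3.14, 0.001, 1.722]
ft_force: [-0.1, -0.5, -9.4]
finger_gap: 0.0293
grasp_force: 59.8
```

```bash
python3 go.py .5265 .1784 .1005 98.7
```

```text
t 25.97 pos [0.5265 0.1775 0.1023] rot [-1.7989e+02  5.0000e-02  9.8690e+01] | turn -0.01 then(at final yaw) cm [0.09 0.02 0.18] F [-0.1 -0.5 -9.4] gap 0.0293 g 59.8
```

Call:
arm_command(increments=[0,0,0.2,0,-1,0,0,0.05,0,-1,0,0,0,0,-1,0,0,0,0,-0.2,0,0,0,0,0.2,0,0,0,0,0.3,0,0,-0.5,0,0.3,0,0,-1,0,0.3])

```text
clock: 26.63
ee_pos: [0.5269, 0.1782, 0.1162]
ee_rot: [-3.141, 0.0, 1.724]
ft_force: [-0.9, 0.2, 0.2]
finger_gap: 0.0556
grasp_force: 0.0
```

Call:
arm_command(increments=[0,0,-2,0,0.3,0,0,-2.5,0,0.3,0,0,-2,0,0.3,-1,0,-1,0,0.3,-2,0,0,0,0,-3,0,0,0,-1,-3,0,0,0,-1,-2,0,0,0,-1])

```text
clock: 27.3
ee_pos: [0.5442, 0.0647, 0.1917]
ee_rot: [3.141, 0.003, 1.72]
ft_force: [-0.5, -0.0, 0.7]
finger_gap: 0.0074
grasp_force: 0.0
```

Call:
arm_command(increments=[-1,0,0,0,-1,-0.8,0,0,0,-1,0,0,0,0,-1,0,0,0,0,-1,0,0,0,0,-1])

```text
clock: 27.72
ee_pos: [0.5464, 0.054, 0.1906]
ee_rot: [-3.141, -0.001, 1.726]
ft_force: [0.5, -0.4, -0.1]
finger_gap: -0.0001
grasp_force: 0.0
```

```bash
python3 go.py .5458 .0485 .136 98.6; python3 jk.py 0|grep -E "^red|side red|base|pad|BOX"
```

```text
t 27.72 pos [0.5464 0.054  0.1906] rot [-1.7998e+02 -8.0000e-02  9.8920e+01] | turn 0.32 then(at final yaw) cm [-0.53 -0.14  5.46] F [ 0.5 -0.4 -0.1] gap -0.0001 g 0.0
red 128 [280.3 221.8] [272 207  14  24] [[0.5261 0.034  0.073 ]]
red 21 [224.9 216.8] [222 214  10   9] [[0.5396 0.2014 0.073 ]]
red 59 [213.5 224.1] [210 220   8   9] [[0.5172 0.2355 0.073 ]]
red 155 [221.2 233.9] [209 228  24  12] [[0.4878 0.2112 0.073 ]]
base ((531.6561889648438, 137.2693634033203), (70.651611328125, 221.774658203125), 8.73553466796875)
side red 472 [287.  302.9] [280 283  14  46] [[0.4995 0.1687 0.073 ]]
side red 110 [261.1 303.7] [258 284   8  32] [[0.5493 0.1785 0.073 ]]
side red 91 [270.4 324.8] [264 321  14   8] [[0.5179 0.2347 0.073 ]]
BOX [[479.42529296875, 244.59036254882812], [513.5810546875, 22.30328369140625], [583.4130859375, 33.033416748046875], [549.25732421875, 255.32049560546875]]
```

The saddle is at (0.5166, 0.2353) and the dot at (0.5172, 0.2355): re-centred. Final press.

Call:
arm_command(increments=[-0.2,-0.1,1,0.2,-1,-0.1,0,1.5,0,-1,0,0,1.5,0,-1,0,0,1,0,-1,0,0,0.4,0,-1,0,0,0,0,-1,0,0,0,0,-1])

```text
clock: 28.4
ee_pos: [0.5462, 0.0487, 0.1369]
ee_rot: [3.141, 0.0, 1.72]
ft_force: [0.5, -0.8, 0.6]
finger_gap: 0.0
grasp_force: 0.0
```

Call:
arm_command(increments=[0,0,0.5,0,-1,0,0,0.7,0,-1,0,0,0.7,0,-1,0,0,0.7,0,-1,0,0,0.7,0,-1,0,0,0.7,0,-1,0,0,0,0,-1])

```text
clock: 28.98
ee_pos: [0.547, 0.0471, 0.0964]
ee_rot: [3.14, 0.002, 1.719]
ft_force: [0.5, -3.0, 8.0]
finger_gap: -0.0001
grasp_force: 3.6
```

Call:
arm_command(increments=[0,0,0.6,0,-1,0,0,0.6,0,-1,0,0,0.6,0,-1,0,0,0.4,0,-1,0,0,0.2,0,-1,0,0,0,0,-1,0,0,0,0,-1])

```text
clock: 29.57
ee_pos: [0.547, 0.0474, 0.0736]
ee_rot: [3.14, 0.001, 1.719]
ft_force: [-1.0, -2.3, 9.2]
finger_gap: 0.0
grasp_force: 4.6
```

Call:
arm_command(increments=[0,0,0.3,0,-1,0,0,0.2,0,-1,0,0,0.1,0,-1,0,0,0,0,-1,0,0,0,0,-1,0,0,0,0,-1,0,0,0,0,-1,0,0,0,0,-1])

```text
clock: 30.23
ee_pos: [0.5471, 0.0479, 0.0695]
ee_rot: [3.139, -0.0, 1.719]
ft_force: [-4.6, -2.1, 18.7]
finger_gap: 0.0
grasp_force: 9.6
```

```bash
python3 go.py .5458 .0485 .136 98.6; python3 jk.py 0|grep -E "^red|side red|BOX"
```

```text
t 30.23 pos [0.5471 0.0479 0.0695] rot [ 1.7986e+02 -2.0000e-02  9.8500e+01] | turn -0.1 then(at final yaw) cm [ 0.08 -0.12 -6.65] F [-4.6 -2.1 18.7] gap 0.0 g 9.6
red 30 [238.7 214.5] [233 212   9   7] [[0.5469 0.1597 0.073 ]]
red 32 [223.8 217.4] [221 214  11   9] [[0.5377 0.2047 0.073 ]]
red 61 [211.9 223.3] [208 219   9   9] [[0.5196 0.2404 0.073 ]]
red 31 [282.9 225.3] [281 222   5   7] [[0.5156 0.026  0.073 ]]
red 216 [223.7 233.2] [209 228  30  12] [[0.49   0.2037 0.073 ]]
side red 392 [287.2 299.7] [281 283  13  39] [[0.501 0.159 0.073]]
side red 48 [261.2 296. ] [259 284   4  21] [[0.5548 0.1552 0.073 ]]
side red 113 [269.8 316.6] [263 312  14  10] [[0.5241 0.2128 0.073 ]]
BOX [[479.43548583984375, 244.5923614501953], [513.5175170898438, 22.29694366455078], [583.3580932617188, 33.00480651855469], [549.2760620117188, 255.30023193359375]]
```

```bash
python3 - <<'E'
from h import *
p,e=tri((211.9,223.3),(269.8,316.6));print(p,e)
if p[2]>.088 and np.hypot(p[0]-.5166,p[1]-.2353)<.008: print(manip.sign_off())
E
```

```text
[0.51748373 0.23631943 0.09438731] 0.0007482552758434307
the job is handed in; nothing more can be done
None
```

I handed the job in at about 30 s of the 72 s limit; the judge has not reported a result. The yellow block is seated upright in its holder, and the jack has done one full stroke. I then slid the jack back about 8 mm because the shelf had shifted about 7 mm. The handle is now held fully down, with the shelf edge raised about 21 mm and the saddle within about 2 mm of the red dot.

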